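# Sort the parts of a stripped small engine into their holders

## Task

Put the parts of the stripped engine away: slip one finned cylinder over each of the two posts of the wooden stand until it rests on the board, stand one piston upright in each bay of the divided black tray, and push the flat cover down, upright, between the spring clips of the grey rack until it is fully home. Leave the screwdriver and the wrench where they lie.

Things in the scene. Friction and masses are not known exactly. Their poses are not given: they have to be found in the camera images.
- barrel_a_mid (a point): Aluminium finned engine cylinder standing upright: a ring 46 mm in outer diameter over its fins, 40 mm tall, with an open bore 28 mm in diameter right through it; 90 g give or take a third. Ends alike; same as the other one. Point: its centre, half-way up (20 mm above its underside); z is its axis.
- barrel_b_mid (a point): Aluminium finned engine cylinder standing upright: a ring 46 mm in outer diameter over its fins, 40 mm tall, with an open bore 28 mm in diameter right through it; 90 g give or take a third. Ends alike; same as the other one. Point: its centre, half-way up (20 mm above its underside); z is its axis.
- piston_a_mid (a point): Aluminium piston standing upright: solid smooth cylinder 27 mm in diameter, 34 mm tall, crown (closed, slightly bevelled, with two ring grooves below it) up; 35 g give or take a third. Same as the other one. Point: its centre, half-way up (17 mm above its underside); z is its axis, up.
- piston_b_mid (a point): Aluminium piston standing upright: solid smooth cylinder 27 mm in diameter, 34 mm tall, crown (closed, slightly bevelled, with two ring grooves below it) up; 35 g give or take a third. Same as the other one. Point: its centre, half-way up (17 mm above its underside); z is its axis, up.
- cover_mid (a point): Flat cast aluminium engine side cover standing on its long edge: 16 mm thick (its x axis), 80 mm long (its y axis), 44 mm tall (z, up); its lowest 6 mm are stepped in to 10 mm thick as a lead-in; 110 g give or take a third. Point: its centre, half-way up (22 mm above its underside). Either face may look either way.
- post_stand: Fixed pale wooden board, 70 mm (x) by 150 mm (y), 12 mm thick, with two upright steel posts at y = -40 and +40 mm (x = 0) in its frame, each 10 mm in diameter, rising 28 mm above the board (tips 40 mm above the bench). A finned cylinder goes over each and rests on the board. Origin: centre of the underside, on the bench.
- bay_tray: Fixed black plastic tray, 96 mm (x) by 132 mm (y), rim 14 mm high, floor and walls 3 mm thick, split by a rim-high wall at y = 0 into two equal bays, each 90 mm (x) by 61 mm (y), centred at y = -32 and +32 mm, one piston for each. Origin: centre of the underside, on the bench.
- clip_rack: Fixed rack, grey base 80 (x) by 124 (y) by 10 mm thick, one slot along its y at x = 0 for the cover: home, it stands on the base, length along y. Spring clips at y = -30 and +30 mm, 14 mm wide, flared to 34 mm at 46 mm above the bench, 10 mm apart at 25 mm: the cover needs a 5 to 20 N push. End stops 28 mm high at y = -54 and +54 mm. Origin: centre of base underside, on the bench.
- screwdriver: Red-handled screwdriver, about 200 mm long, lying on the bench beyond the holders; not part of the job. Origin on its underside; it lies along its x axis.
- wrench: Steel wrench, about 160 mm long, lying on the bench to the robot's left; not part of the job. Origin on its underside; it lies along its x axis.

How it is judged:
At the end, for the whole second after the job is handed in: A finned cylinder round each post, resting on the board; a piston standing on the floor of each tray bay (tilts under 0.15 rad); the cover home between the clips (height within 5 mm, 16 mm along the slot, tilt and turn under 0.12 rad); all at rest, screwdriver and wrench moved under 30 mm (((x of piston_a_mid in the frame of bay_tray between -0.036 and 0.036 m and y of piston_a_mid in the frame of bay_tray between 0.01 and 0.054 m and z of piston_a_mid in the frame of bay_tray between 0.015 and 0.025 m and x of piston_b_mid in the frame of bay_tray between -0.036 and 0.036 m and y of piston_b_mid in the frame of bay_tray between -0.054 and -0.01 m and z of piston_b_mid in the frame of bay_tray between 0.015 and 0.025 m) or (x of piston_a_mid in the frame of bay_tray between -0.036 and 0.036 m and y of piston_a_mid in the frame of bay_tray between -0.054 and -0.01 m and z of piston_a_mid in the frame of bay_tray between 0.015 and 0.025 m and x of piston_b_mid in the frame of bay_tray between -0.036 and 0.036 m and y of piston_b_mid in the frame of bay_tray between 0.01 and 0.054 m and z of piston_b_mid in the frame of bay_tray between 0.015 and 0.025 m)) and angle between each of piston_a_mid, piston_b_mid, barrel_a_mid, barrel_b_mid's own z axis and vertical below 0.15 rad and ((x of barrel_a_mid in the frame of post_stand between -0.013 and 0.013 m and y of barrel_a_mid in the frame of post_stand between 0.027 and 0.053 m and z of barrel_a_mid in the frame of post_stand between 0.027 and 0.036 m and x of barrel_b_mid in the frame of post_stand between -0.013 and 0.013 m and y of barrel_b_mid in the frame of post_stand between -0.053 and -0.027 m and z of barrel_b_mid in the frame of post_stand between 0.027 and 0.036 m) or (x of barrel_a_mid in the frame of post_stand between -0.013 and 0.013 m and y of barrel_a_mid in the frame of post_stand between -0.053 and -0.027 m and z of barrel_a_mid in the frame of post_stand between 0.027 and 0.036 m and x of barrel_b_mid in the frame of post_stand between -0.013 and 0.013 m and y of barrel_b_mid in the frame of post_stand between 0.027 and 0.053 m and z of barrel_b_mid in the frame of post_stand between 0.027 and 0.036 m)) and x of cover_mid in the frame of clip_rack between -0.005 and 0.005 m and y of cover_mid in the frame of clip_rack between -0.016 and 0.016 m and z of cover_mid in the frame of clip_rack between 0.026 and 0.037 m and angle between the y axis of cover_mid and the y axis of clip_rack, either way round below 0.12 rad and angle between cover_mid's own z axis and vertical below 0.12 rad and linear speed of each of piston_a, piston_b, barrel_a, barrel_b, cover below 0.02 m/s); the robot touches nothing.
It fails at once if the screwdriver is shifted by more than 30 mm (distance of screwdriver from where it was at the start of the episode above 0.03 m).
It fails at once if the wrench is shifted by more than 30 mm (distance of wrench from where it was at the start of the episode above 0.03 m).
It also fails if it takes over 125 s, if anything falls off the work surface, if the arm or the gripper's body presses on something with over 40 N, if the wrist force passes 120 N, or if a joint passes its speed limit or range.

## Robot

A 6-joint arm with a two-finger parallel gripper is mounted at the origin on the work surface. World frame = base frame: x ahead of the robot, y to its left, z up, the work surface at z = 0. Lengths are in m, angles in rad, forces in N, time in s.
With the tool pointing down it reaches from about 0.375 to 0.925 m from the base axis. Payload 5.7 kg.
Tool frame: the origin (TCP) lies at the centre of the arm's flange, where the gripper is bolted on; the fingertips stand 173 mm ahead of it and the grasp point (between the pads) lies 155 mm ahead of it; z points along the fingers, y is the line along which they close (so a half turn about z gives the same grasp; the last joint's range is limited). The gripper opens to 85 mm and grips with 20 to 120 N. Pads are 22 mm wide; open, the fingers measure 114 mm over their backs; the gripper's body (76 mm by 85 mm) begins 54 mm behind the grasp point. The pads swing forward as they close: fully open they stand 13 mm farther back than shut.
Start: joints at [-1.273, 0.359, 1.51, -0, 1.272, -0.115], TCP at [0.241, -0.55, 0.405] pointing down, gripper open.
Joint ranges: [-2.97, 2.97], [-1.01, 2.36], [0.21, 2.38], [-0.96, 4.11], [0.2, 2.71], [-2.98, 2.98]. Speed limits (rad/s): [2.39, 2.39, 3.14, 3.14, 3.14, 3.14].

## Interface

Orientations are given as a rotation vector (axis times angle).
In Python, from bench import bot gives the robot as it stands.
- The arm moves only by the tool jog_arm, never from a script. Its argument "plan" is a list of rows, each a list of 5 numbers: the shift along the world's x, y, z in m, then the turn about the world's z in rad, then the opening, from -1 (shut) to 1 (fully open), so that 0 is half open. In form: [[dx, dy, dz, roll, claw], ...]. A call has 1 to 20 rows; each row shifts and turns the commanded pose from where the row before left it; what a row does not reach is not made up. A row lasts 1/12 s, in which the tool goes at most 41.7 mm and 7.16 degrees, less where a joint would pass 70% of its speed; a pose out of reach is approached as far as the arm can. A call with a gripper value outside its range is refused whole. The fingers move at their own pace and stop on an object; "grip_force" is the grip in N (left out, the last holds). Time passes only in rows, so rows that do not move let the fingers close. It gives the time, the measured TCP pose, the force, the opening and the grip force at its end, in the units of the state.
- bot.sense(): the state, without advancing time (a new reading comes with each control period).
- bot.snapshot(name): name is "scene" or "side" or "wrist"; returns a dict with "color" (420x560x3 uint8, red, green, blue), "range_z" (420x560 float32, m along the optical axis (not along the pixel's ray), 0 where there is no reading), "fx", "fy", "cx", "cy" (pixels), "k1" (the pictures are not rectified: a ray, as slopes to the right and down, at radius r is drawn at 1 + k1 r^2 times it, then the intrinsics apply), "cam_to_world" (4x4, takes a point from camera to world coordinates). Camera axes: x right, y down, z forward; pixel columns grow to the right and rows downward; lengths in m; the calibration is good to about 2 mm. A picture is of the moment at which its call begins.
- bot.hand_in(): hands the job in; it is judged then, once.
The state is a dict: "time": time; "qpos": joint angles; "qvel": joint speeds; "joint_torque": joint torques, N m; "tcp_pos": TCP position; "orientation": TCP orientation; "force": force on the tool from outside, world axes, zero at the start; "ft_torque": the same for the moment, N m; "grip_width": opening from 0.0 (shut) to 1.0 (fully open); "finger_force": force on a finger pad.
Only numpy, scipy, OpenCV 4.12 (cv2) and the standard library are available. Lean on these libraries where they do the work, as an engineer would, in place of code of your own. Each camera call takes 0.05 s, during which the arm holds its last target. There are 200 camera calls.

## Working session

There is one attempt and no reset: what is moved stays moved. The work goes in short steps, Python scripts to look and compute and a tool call to move; the robot and the scene stay as the last step left them, time stands still between calls to the robot, and variables do not carry over. Pictures are saved under pics/ and viewed, at most 14 in all, crops included, and the job is handed in when it is done.

Besides the shell and the picture viewer there is one more tool, called after "Request:" by a JSON object that holds its "method" and its "body". jog_arm: Moves the arm, as the interface text tells. Its arguments: {"type":"object","properties":{"plan":{"type":"array"},"grip_force":{"type":"number"}},"required":["plan"]}

```bash
mkdir -p pics && cat > h.py <<'E'
import numpy as np, cv2
from bench import bot
def save(s,n,crop=None,k=1):
    im=s["color"][:,:,::-1]
    if crop: im=im[crop[1]:crop[3],crop[0]:crop[2]]
    cv2.imwrite("pics/"+n,cv2.resize(im,None,fx=k,fy=k,interpolation=cv2.INTER_CUBIC))
def cloud(s):
    h,w=s["range_z"].shape
    u,v=np.meshgrid(np.arange(w),np.arange(h))
    K=np.array([[s["fx"],0,s["cx"]],[0,s["fy"],s["cy"]],[0,0,1]],float)
    p=cv2.undistortPoints(np.stack([u,v],-1).reshape(-1,1,2).astype(np.float64),K,np.array([s["k1"],0,0,0.])).reshape(h,w,2)
    z=s["range_z"].astype(float)
    P=np.dstack([p[...,0]*z,p[...,1]*z,z,np.ones_like(z)])
    W=(P@np.array(s["cam_to_world"]).T)[...,:3]
    W[z==0]=np.nan
    return W
E
python3 - <<'E'
from h import *
for n in("scene","side"):
    s=bot.snapshot(n); save(s,n+"0.png",k=1.42); np.savez("pics/"+n+"0.npz",W=cloud(s),c=s["color"]); print(n,np.round(s["cam_to_world"],3).tolist(),s["fx"],s["k1"])
st=bot.sense();print(st["time"],st["tcp_pos"],st["orientation"])
E
```

```text
scene [[0.451, 0.641, -0.621, 1.31], [0.893, -0.323, 0.315, -0.276], [0.001, -0.696, -0.718, 0.869], [0.0, 0.0, 0.0, 1.0]] 425.41094156018545 -0.07130016974796603
side [[-0.991, -0.089, 0.096, 0.511], [-0.131, 0.623, -0.771, 0.956], [0.009, -0.777, -0.629, 0.742], [0.0, 0.0, 0.0, 1.0]] 497.2308235735899 -0.16950660870753098
0.1 [ 0.24061028 -0.54929363  0.40393274] [-3.07325694e+00 -6.43555105e-01  2.66030355e-04]
```

View pics/scene0.png

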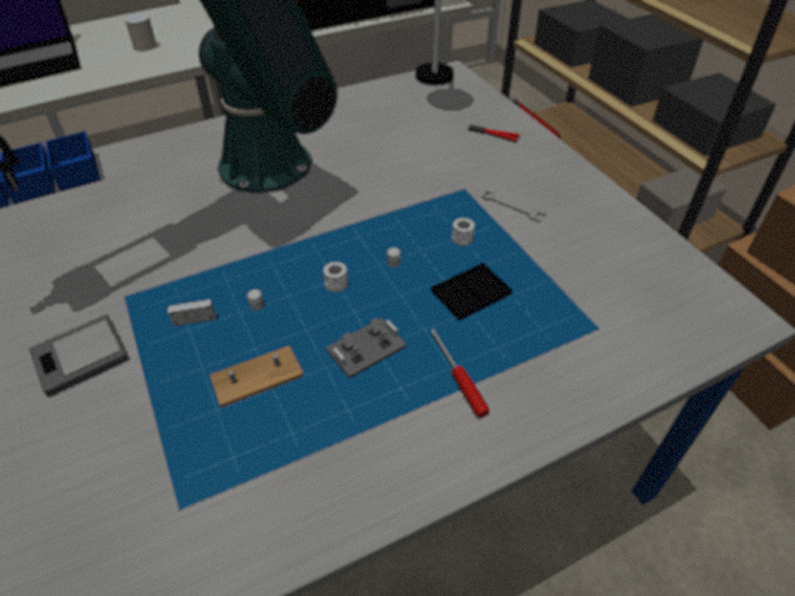

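View pics/side0.png

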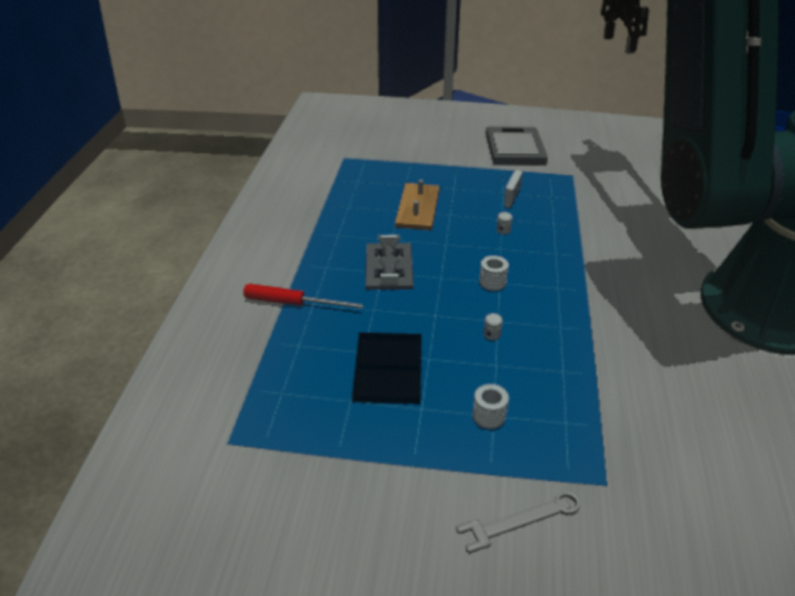

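The scene view shows, in its 795-px picture, barrels at (335,276) and (463,231), pistons at (256,298) and (394,256), and the cover at (191,312). The stand is at (256,375), the rack at (366,346) and the tray at (471,290). The side view agrees.

```bash
python3 - <<'E'
from h import *
S={"scene":dict(barA=(335,276),barB=(463,231),pisA=(256,298),pisB=(394,256),cover=(191,312),stand=(256,375),rack=(366,346),tray=(471,290)),
"side":dict(barA=(494,273),barB=(491,406),pisA=(504,223),pisB=(493,327),cover=(513,189),stand=(418,205),rack=(390,265),tray=(388,368))}
for n,d in S.items():
    W=np.load(f"pics/{n}0.npz")["W"]
    for k,(u,v) in d.items():
        u/=1.42;v/=1.42
        c=np.nanmedian(W[int(v)-4:int(v)+5,int(u)-4:int(u)+5].reshape(-1,3),0)
        R=.045 if k[:3] in("bar","pis") else .06 if k=="cover" else .1
        m=np.hypot(W[...,0]-c[0],W[...,1]-c[1])<R
        lo=.025 if k[:3]in("bar","cov") else .02 if k[:3]=="pis" else .006
        P=W[m&(W[...,2]>lo)]
        if len(P)<5: print(n,k,c,len(P));continue
        top=P[P[:,2]>np.percentile(P[:,2],90)-.006] if R<.1 else P
        r=cv2.minAreaRect(top[:,:2].astype(np.float32)*1000)
        print(n,k,len(top),"zmax %.3f"%np.percentile(P[:,2],97),"mean",top[:,:2].mean(0).round(3),"rect",np.round(r[0],1),np.round(r[1],1),round(r[2],1))
E
```

```text
scene barA 122 zmax 0.043 mean [ 0.478 -0.001] rect [478.   -1.3] [44.6 46.4] 32.4
scene barB 102 zmax 0.043 mean [0.473 0.299] rect [473.1 299. ] [42.8 51.3] 59.4
scene pisA 56 zmax 0.036 mean [ 0.465 -0.163] rect [ 464.8 -163.3] [23.4 23.8] 8.2
scene pisB 45 zmax 0.036 mean [0.476 0.13 ] rect [474.6 131.5] [24.  22.6] 55.8
scene cover 165 zmax 0.046 mean [ 0.449 -0.285] rect [ 448.4 -285.1] [79.6 19.8] 76.1
scene stand 1406 zmax 0.024 mean [ 0.634 -0.219] rect [ 631.3 -217.6] [149.9  75. ] 89.4
scene rack 1209 zmax 0.041 mean [ 0.662 -0.018] rect [659.1 -17.4] [ 82.8 124.1] 9.1
scene tray 450 zmax 0.017 mean [0.624 0.23 ] rect [621.9 234.2] [114.2 153.2] 14.1
side barA 165 zmax 0.042 mean [0.474 0.002] rect [474.8   1.4] [43. 47.] 2.4
side barB 275 zmax 0.042 mean [0.469 0.303] rect [469.5 301.7] [45.9 45.2] 3.6
side pisA 53 zmax 0.036 mean [ 0.459 -0.159] rect [ 460.5 -159.4] [25.2 25.5] 59.3
side pisB 82 zmax 0.035 mean [0.472 0.135] rect [472.3 132.5] [26.2 23.7] 5.5
side cover 83 zmax 0.045 mean [ 0.444 -0.277] rect [ 443.3 -279.5] [77.9 16.9] 76.5
side stand 780 zmax 0.035 mean [ 0.628 -0.207] rect [ 628.1 -213.3] [156.5  70.2] 89.7
side rack 1086 zmax 0.040 mean [ 0.655 -0.01 ] rect [655.8 -15.3] [ 80.  131.5] 8.0
side tray 604 zmax 0.015 mean [0.622 0.236] rect [621.3 232. ] [ 96.2 137.2] 5.5
```

Request:
{"method": "jog_arm", "body": {"plan": [[0.0205,0.0268,-0.006,0.092,1],[0.0205,0.0268,-0.006,0.092,1],[0.0205,0.0268,-0.006,0.092,1],[0.0205,0.0268,-0.006,0.092,1],[0.0205,0.0268,-0.006,0.092,1],[0.0205,0.0268,-0.006,0.092,1],[0.0205,0.0268,-0.006,0.092,1],[0.0205,0.0268,-0.006,0.092,1],[0.0205,0.0268,-0.006,0.092,1],[0.0205,0.0268,-0.006,0.092,1],[0,0,0,0,1],[0,0,0,0,1]], "grip_force": 60}}

```text
time: 1.1
tcp_pos: [0.4462, -0.28, 0.344]
orientation: [-2.465, -1.944, 0.001]
force: [-0.1, 0.2, 0.1]
grip_width: 1.001
finger_force: 0.0
```

```bash
cat >> h.py <<'E'
def look(n,k=1):
    s=bot.snapshot("wrist"); W=cloud(s); save(s,n+".png",k=k); np.savez("pics/"+n+".npz",W=W,c=s["color"])
    st=bot.sense(); r=st["orientation"]; R=cv2.Rodrigues(np.array(r))[0]
    print("t",st["time"],"tcp",np.round(st["tcp_pos"],4),"closedir",round(float(np.arctan2(R[1,1],R[0,1])),4),"q",np.round(st["qpos"],2),"F",np.round(st["force"],1))
    print("cam",np.round(s["cam_to_world"],3).tolist()); return W,s
def rect(W,c,R,lo,hi):
    m=(np.hypot(W[...,0]-c[0],W[...,1]-c[1])<R)&(W[...,2]>lo)&(W[...,2]<hi)
    P=W[m]
    if len(P)<5: return print("few",len(P))
    r=cv2.minAreaRect((P[:,:2]*1000).astype(np.float32)); q=cv2.minEnclosingCircle((P[:,:2]*1000).astype(np.float32))
    print(c,len(P),"z",np.round(np.percentile(P[:,2],[3,50,97]),4),"mean",P[:,:2].mean(0).round(4),"rect",np.round(r[0],1),np.round(r[1],1),round(r[2],1),"circ",np.round(q[0],1),round(q[1],1))
    return P
E
python3 - <<'E'
from h import *
W,s=look("w1",1.4)
rect(W,(.446,-.282),.06,.035,.06); rect(W,(.463,-.161),.03,.025,.06)
E
```

```text
t 1.15 tcp [ 0.4458 -0.2812  0.3444] closedir -0.2372 q [-0.69  0.32  1.74 -0.    1.08 -0.46] F [ 0.1  0.  -0.2]
cam [[0.972, -0.222, -0.071, 0.464], [-0.233, -0.93, -0.283, -0.208], [-0.003, 0.291, -0.957, 0.314], [0.0, 0.0, 0.0, 1.0]]
(0.446, -0.282) 1385 z [0.0424 0.0443 0.0457] mean [ 0.4465 -0.2827] rect [ 446.3 -284.8] [79.6 15.8] 76.2 circ [ 445.7 -284.6] 40.1
(0.463, -0.161) 853 z [0.0306 0.0338 0.0354] mean [ 0.4612 -0.1648] rect [ 461.1 -164.3] [27.  25.8] 84.3 circ [ 461.2 -164.3] 13.7
```

View pics/w1.png

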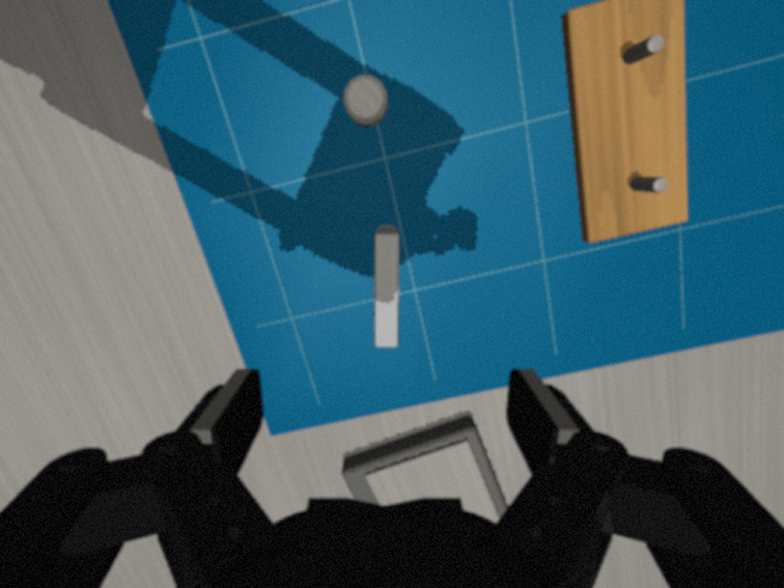

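The wrist view shows the cover centred at about (387,285) px, already aligned with the fingers. Piston A is at (366,100) px and the stand's posts are at (655,45) and (655,184) px. Next I grasp the cover.

Request:
{"method": "jog_arm", "body": {"plan": [[0.0007,-0.0033,-0.02,0,1],[0,0,-0.035,0,1],[0,0,-0.035,0,1],[0,0,-0.035,0,1],[0,0,-0.025,0,1],[0,0,-0.01,0,1],[0,0,0,0,1],[0,0,0,0,-1],[0,0,0,0,-1],[0,0,0,0,-1],[0,0,0,0,-1],[0,0,0,0,-1],[0,0,0,0,-1],[0,0,0,0,-1],[0,0,0,0,-1],[0,0,0.02,0,-1],[0,0,0.03,0,-1],[0,0,0.03,0,-1]], "grip_force": 100}}

```text
time: 2.65
tcp_pos: [0.4458, -0.2843, 0.2649]
orientation: [-2.467, -1.94, 0.001]
force: [1.2, -0.6, -1.0]
grip_width: 0.173
finger_force: 97.6
```

Request:
{"method": "jog_arm", "body": {"plan": [[0.022,0.023,0.006,0.043,-1],[0.022,0.023,0.006,0.043,-1],[0.022,0.023,0.006,0.043,-1],[0.022,0.023,0.006,0.043,-1],[0.022,0.023,0.006,0.043,-1],[0.022,0.023,0.006,0.043,-1],[0.022,0.023,0.006,0.043,-1],[0.022,0.023,0.006,0.043,-1],[0.022,0.023,0.006,0.043,-1],[0,0,0,0,-1],[0,0,0,0,-1],[0,0,0,0,-1]]}}

```text
time: 3.65
tcp_pos: [0.6437, -0.0777, 0.3182]
orientation: [-2.049, -2.38, 0.002]
force: [-0.1, -0.4, -1.4]
grip_width: 0.171
finger_force: 97.8
```

```bash
python3 - <<'E'
from h import *
W,s=look("w2",1.4)
P=rect(W,(.6575,-.0165),.085,.006,.014); P=rect(W,(.6575,-.0165),.085,.02,.06)
P=rect(W,(.474,0),.03,.03,.06)
E
```

```text
t 3.7 tcp [ 0.6434 -0.0782  0.3181] closedir 0.1485 q [-0.23  0.51  1.49 -0.    1.14 -0.38] F [-0.3  0.2 -0.1]
cam [[0.989, 0.143, 0.04, 0.633], [0.149, -0.946, -0.289, -0.004], [-0.003, 0.291, -0.957, 0.288], [0.0, 0.0, 0.0, 1.0]]
(0.6575, -0.0165) 9596 z [0.0089 0.0104 0.012 ] mean [ 0.6569 -0.0101] rect [657.3 -16.4] [ 80.1 123. ] 8.7 circ [657.3 -16.9] 72.2
(0.6575, -0.0165) 1901 z [0.0228 0.0322 0.0463] mean [ 0.6573 -0.0093] rect [657.4 -16.7] [ 37.3 119.5] 8.9 circ [658.4 -16.4] 61.2
(0.474, 0) 2699 z [0.0307 0.0403 0.0418] mean [ 0.4776 -0.0005] rect [476.5  -0.9] [45.9 45.2] 13.1 circ [476.6  -1.1] 23.4
```

View pics/w2.png

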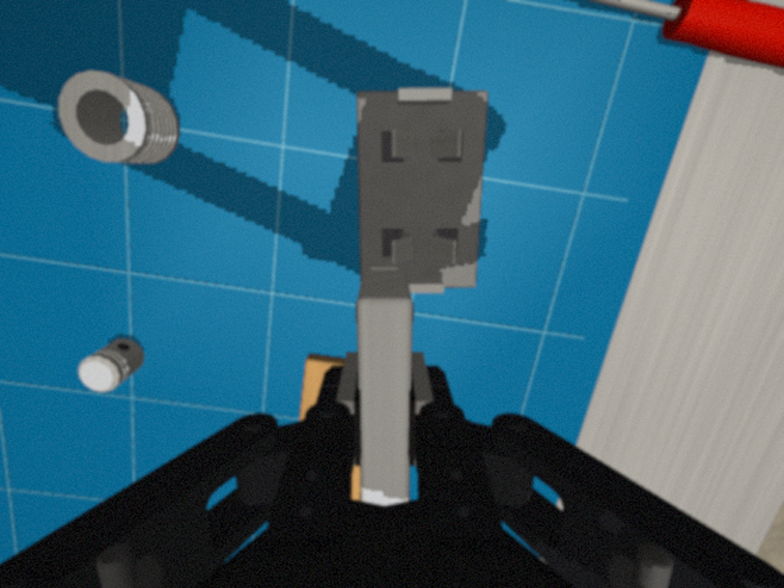

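The rack is at about (422,190) px with both clips clear and parallel to the held cover. I move over it and come down to just above the flare.

Request:
{"method": "jog_arm", "body": {"plan": [[0.0028,0.0124,0,0.005,-1],[0.0028,0.0124,0,0,-1],[0.0028,0.0124,0,0,-1],[0.0028,0.0123,0,0,-1],[0.0027,0.0122,0,0,-1],[0,0,-0.03,0,-1],[0,0,-0.03,0,-1],[0,0,-0.02,0,-1],[0,0,0,0,-1],[0,0,0,0,-1]], "grip_force": 120}}

```text
time: 4.53
tcp_pos: [0.6579, -0.0153, 0.2377]
orientation: [-2.042, -2.384, 0.002]
force: [0.5, 0.1, -1.3]
grip_width: 0.165
finger_force: 118.4
```

```bash
python3 - <<'E'
from h import *
W,s=look("w3",1.4)
E
```

```text
t 4.5833 tcp [ 0.6588 -0.0156  0.2392] closedir 0.1545 q [-0.13  0.61  1.53  0.    1.   -0.28] F [ 0.1  0.2 -1.5]
cam [[0.988, 0.148, 0.04, 0.647], [0.154, -0.945, -0.288, 0.058], [-0.004, 0.291, -0.957, 0.207], [0.0, 0.0, 0.0, 1.0]]
```

View pics/w3.png

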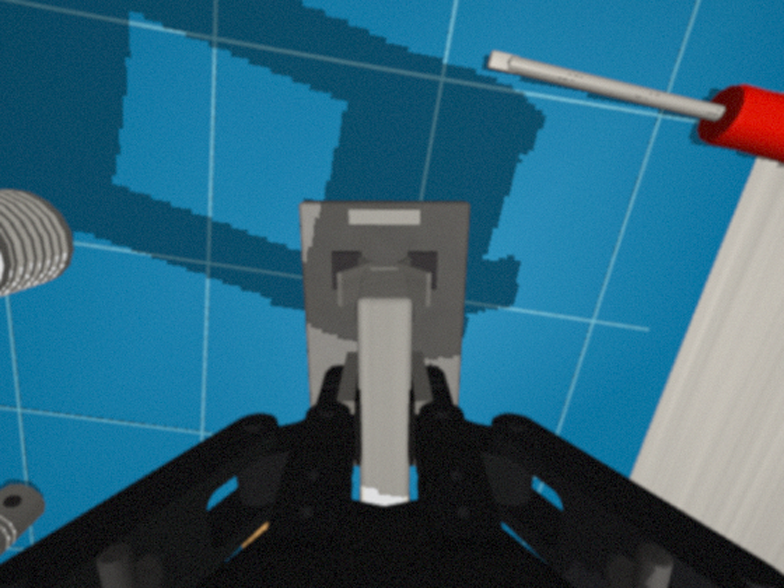

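The cover at (385,300) px is centred between the clip flares at (340,290) and (428,290) px. Next I push it down.

Request:
{"method": "jog_arm", "body": {"plan": [[0,0,-0.01,0,-1],[0,0,-0.008,0,-1],[0,0,-0.006,0,-1],[0,0,-0.006,0,-1],[0,0,-0.005,0,-1],[0,0,-0.004,0,-1],[0,0,-0.003,0,-1],[0,0,-0.002,0,-1],[0,0,0,0,-1],[0,0,0,0,-1]]}}

```text
time: 5.42
tcp_pos: [0.6583, -0.0163, 0.1959]
orientation: [2.044, 2.386, -0.0]
force: [-3.2, 0.3, 11.1]
grip_width: 0.167
finger_force: 120.5
```

Request:
{"method": "jog_arm", "body": {"plan": [[0,0,-0.001,0,-1],[0,0,-0.001,0,-1],[0,0,0,0,-1]]}}

```text
time: 5.67
tcp_pos: [0.6582, -0.0163, 0.1958]
orientation: [2.043, 2.385, 0.0]
force: [-7.8, 0.4, 26.0]
grip_width: 0.166
finger_force: 123.0
```

Request:
{"method": "jog_arm", "body": {"plan": [[0,0,0.001,0,0.1],[0,0,0.001,0,0.1],[0,0,0,0,0.1],[0,0,0,0,0.1],[0,0,0,0,0.1],[0,0,0.015,0,0.1],[0,0,0.025,0,0.1],[0,-0.01,0.03,0,1],[0,-0.02,0.03,0,1],[0,-0.02,0.02,0,1],[0,-0.01,0,0,1],[0,0,0,0,1]]}}

```text
time: 6.67
tcp_pos: [0.659, -0.0784, 0.3159]
orientation: [2.044, 2.381, 0.001]
force: [0.4, 0.3, 0.4]
grip_width: 0.998
finger_force: 0.0
```

```bash
python3 - <<'E'
from h import *
W,s=look("w4",1.4)
P=rect(W,(.6575,-.0165),.085,.0465,.065)
P=rect(W,(.6575,-.0165),.085,.02,.065)
E
```

```text
t 6.7167 tcp [ 0.6581 -0.077   0.3143] closedir 0.1522 q [-0.22  0.53  1.46  0.    1.15 -0.37] F [-0.7  0.5 -1.5]
cam [[0.989, 0.144, 0.045, 0.648], [0.151, -0.945, -0.29, -0.005], [0.001, 0.293, -0.956, 0.285], [0.0, 0.0, 0.0, 1.0]]
(0.6575, -0.0165) 2364 z [0.0492 0.0543 0.0557] mean [ 0.6568 -0.0141] rect [657.5 -16.5] [42.1 79.4] 8.4 circ [657.1 -17.4] 41.1
(0.6575, -0.0165) 4294 z [0.0265 0.053  0.0555] mean [ 0.6566 -0.0127] rect [657.2 -16.7] [ 43.1 119.8] 8.7 circ [657.3 -16.7] 61.5
```

View pics/w4.png

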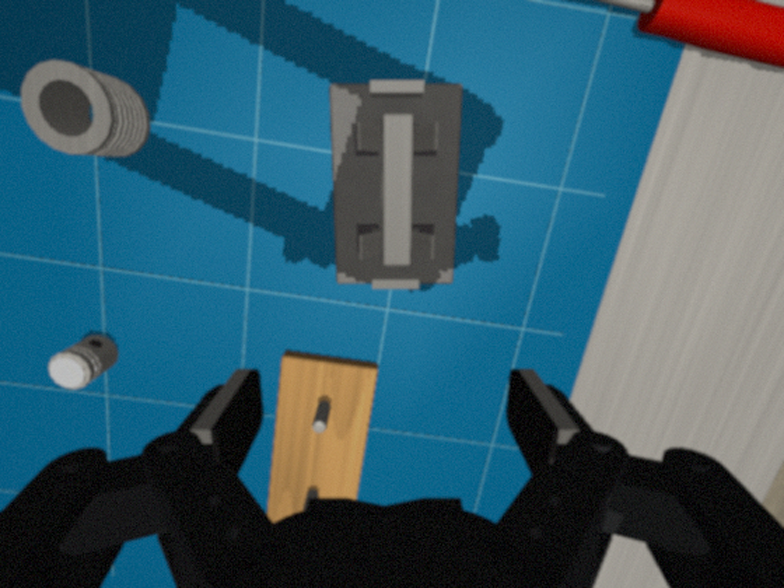

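The cover's top is at 54 mm, so it is home, standing upright at (397,190) px between the clips. Next is barrel A.

Request:
{"method": "jog_arm", "body": {"plan": [[-0.0303,0.0127,0,-0.0253,1],[-0.0303,0.0127,0,-0.0253,1],[-0.0303,0.0127,0,-0.0253,1],[-0.0303,0.0127,0,-0.0253,1],[-0.0303,0.0127,0,-0.0253,1],[-0.0303,0.0127,0,-0.0253,1],[0,0,-0.03,0,1],[0,0,-0.035,0,1],[0,0,-0.035,0,1],[0,0,-0.025,0,1],[0,0,-0.012,0,1],[0,0,0,0,1],[0,0,0,0,-1],[0,0,0,0,-1],[0,0,0,0,-1],[0,0,0,0,-1],[0,0,0,0,-1],[0,0,0,0,-1],[0,0,0.02,0,-1],[0,0,0.03,0,-1]], "grip_force": 60}}

```text
time: 8.38
tcp_pos: [0.4753, 0.0001, 0.2269]
orientation: [-2.217, -2.221, 0.004]
force: [0.4, 0.1, -1.2]
grip_width: 0.516
finger_force: 61.4
```

Request:
{"method": "jog_arm", "body": {"plan": [[0,0,0.03,0,-1],[0.0154,-0.03,0.009,0,-1],[0.0154,-0.03,0.009,0,-1],[0.0154,-0.03,0.009,0,-1],[0.0154,-0.03,0.009,0,-1],[0.0154,-0.03,0.009,0,-1],[0.0154,-0.03,0.009,0,-1],[0.0154,-0.03,0.009,0,-1],[0.0154,-0.03,0.009,0,-1],[0.0154,-0.03,0.009,0,-1],[0.0154,-0.03,0.009,0,-1],[0,0,0,0,-1],[0,0,0,0,-1],[0,0,0,0,-1]]}}

```text
time: 9.55
tcp_pos: [0.6298, -0.2997, 0.3474]
orientation: [-2.219, -2.222, 0.0]
force: [0.2, -0.5, -1.4]
grip_width: 0.516
finger_force: 61.5
```

```bash
python3 - <<'E'
from h import *
W,s=look("w5",1.4)
P=rect(W,(.630,-.216),.09,.007,.016)
P=rect(W,(.630,-.176),.03,.034,.06);P=rect(W,(.630,-.256),.03,.034,.06)
# held barrel
tc=bot.sense()["tcp_pos"]
P=rect(W,(tc[0],tc[1]),.035,tc[2]-.1774+.034,tc[2]-.1774+.046)
E
```

```text
t 9.6 tcp [ 0.6297 -0.299   0.3472] closedir 0.0024 q [-0.54  0.55  1.34  0.    1.25 -0.54] F [ 0.2 -0.5 -0.8]
cam [[1.0, 0.002, -0.002, 0.63], [0.001, -0.957, -0.291, -0.225], [-0.003, 0.291, -0.957, 0.317], [0.0, 0.0, 0.0, 1.0]]
(0.63, -0.216) 11423 z [0.0109 0.0124 0.0138] mean [ 0.6297 -0.2118] rect [ 629.7 -217.2] [148.4  70.1] 89.8 circ [ 629.5 -217.5] 81.0
(0.63, -0.176) 136 z [0.0353 0.0399 0.0418] mean [ 0.6298 -0.1781] rect [ 629.8 -177.7] [ 8.6 10.2] 0.8 circ [ 629.9 -177.7] 5.2
(0.63, -0.256) 96 z [0.0353 0.04   0.0414] mean [ 0.6296 -0.2569] rect [ 629.5 -257.1] [9.2 8.3] 89.8 circ [ 629.5 -257.3] 5.0
(np.float64(0.629685810667252), np.float64(-0.2990049712240363)) 7454 z [0.2046 0.2089 0.2144] mean [ 0.6299 -0.2982] rect [ 632.5 -299.6] [64.6 46.6] 20.5 circ [ 629.7 -292.6] 34.3
```

View pics/w5.png

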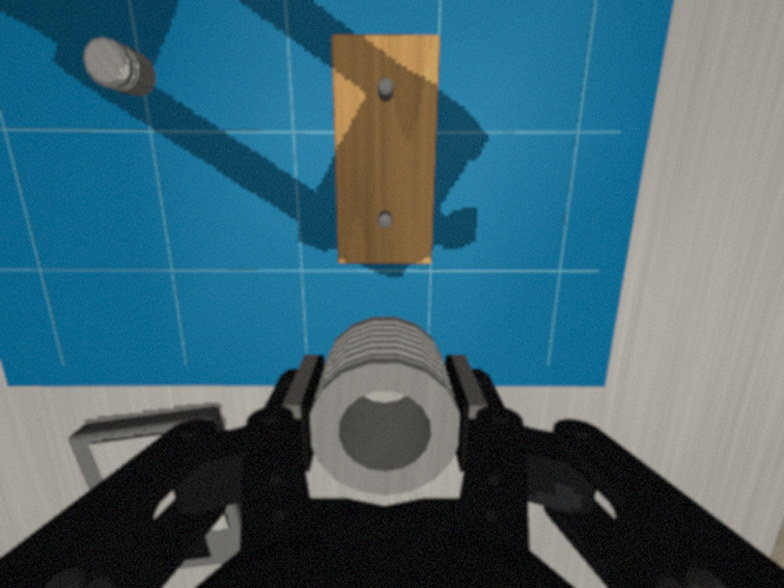

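The posts are at (386,88) and (386,218) px, and barrel A is held squarely at (385,430) px. I lower it over the near post.

Request:
{"method": "jog_arm", "body": {"plan": [[0,0.021,0,0,-1],[0,0.021,0,0,-1],[0,0,-0.03,0,-1],[0,0,-0.03,0,-1],[0,0,-0.03,0,-1],[0,0,-0.025,0,-1],[0,0,-0.02,0,-1],[0,0,-0.012,0,-1],[0,0,-0.007,0,-1],[0,0,-0.0035,0,-1],[0,0,0,0,-1],[0,0,0,0,0.6],[0,0,0,0,0.6],[0,0,0,0,0.6],[0,0,0.02,0,0.8],[0,0,0.03,0,1],[0,0,0.035,0,1],[0,0,0.035,0,1],[0,0.01,0.02,0,1]]}}

```text
time: 11.18
tcp_pos: [0.6315, -0.2498, 0.3349]
orientation: [2.215, 2.218, 0.002]
force: [1.4, 0.0, 0.3]
grip_width: 1.003
finger_force: 0.0
```

```bash
python3 - <<'E'
from h import *
W,s=look("w6",1.4)
P=rect(W,(.630,-.256),.035,.044,.07)
s=bot.snapshot("side");WS=cloud(s)
P=rect(WS,(.630,-.256),.035,.044,.07)
E
```

```text
t 11.2333 tcp [ 0.6324 -0.2477  0.3382] closedir 0.002 q [-0.48  0.53  1.4   0.    1.2  -0.48] F [0.2 1.2 2.2]
cam [[1.0, -0.0, 0.004, 0.632], [0.001, -0.955, -0.295, -0.176], [0.004, 0.295, -0.955, 0.304], [0.0, 0.0, 0.0, 1.0]]
(0.63, -0.256) 1411 z [0.0466 0.0524 0.0536] mean [ 0.6306 -0.2578] rect [ 630.7 -258.2] [45.3 45.2] 16.1 circ [ 630.8 -258.4] 23.1
(0.63, -0.256) 130 z [0.0446 0.0516 0.0544] mean [ 0.6289 -0.2548] rect [ 629.1 -256.3] [42.1 48.9] 6.2 circ [ 630.6 -257.1] 25.8
```

Request:
{"method": "jog_arm", "body": {"plan": [[-0.0122,0.0367,0,0,1],[-0.0122,0.0367,0,0,1],[-0.0122,0.0367,0,0,1],[-0.0122,0.0367,0,0,1],[-0.0122,0.0367,0,0,1],[-0.0122,0.0367,0,0,1],[-0.0122,0.0367,0,0,1],[-0.0122,0.0367,0,0,1],[-0.0122,0.0367,0,0,1],[-0.0122,0.0367,0,0,1],[-0.0122,0.0367,0,0,1],[-0.0122,0.0367,0,0,1],[-0.0122,0.0367,0,0,1],[0,0,0,0,1],[0,0,0,0,1],[0,0,0,0,1]]}}

```text
time: 12.62
tcp_pos: [0.4717, 0.2289, 0.3297]
orientation: [2.218, 2.225, -0.002]
force: [-0.2, -0.9, -0.1]
grip_width: 1.001
finger_force: 0.0
```

```bash
python3 - <<'E'
from h import *
W,s=look("w7",1.4)
P=rect(W,(.471,.3005),.035,.034,.07)
P=rect(W,(.622,.233),.09,.012,.02)
E
```

```text
t 12.6667 tcp [0.472  0.2283 0.3297] closedir 0.002 q [ 0.32  0.34  1.76 -0.    1.05  0.32] F [ 0.9 -0.4  0. ]
cam [[1.0, 0.004, -0.001, 0.472], [0.003, -0.956, -0.292, 0.303], [-0.002, 0.292, -0.956, 0.299], [0.0, 0.0, 0.0, 1.0]]
(0.471, 0.3005) 1570 z [0.0388 0.0404 0.0418] mean [0.4715 0.3005] rect [471.3 299.8] [44.4 44.8] 1.8 circ [471.6 300. ] 22.9
(0.622, 0.233) 2040 z [0.0122 0.0139 0.0154] mean [0.6242 0.2338] rect [622.1 230.4] [ 97.9 132.9] 5.7 circ [622.  230.3] 81.2
```

View pics/w7.png

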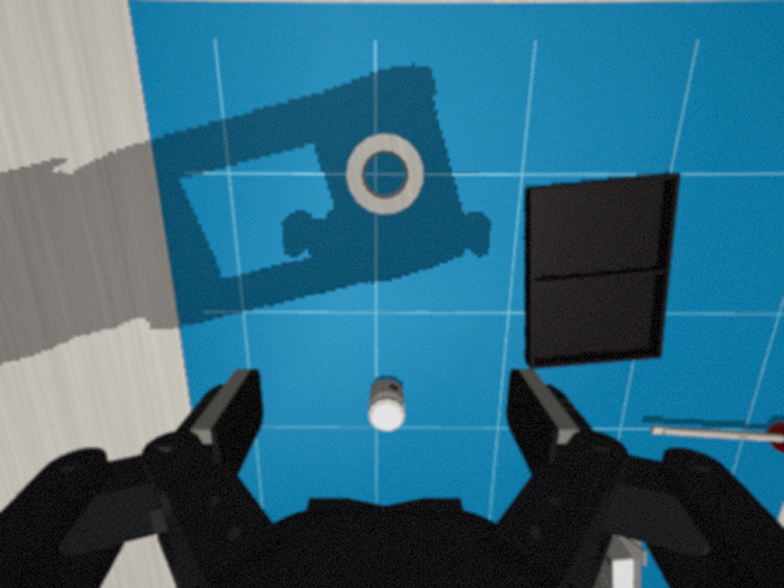

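Barrel B is at (385,173) px. The tray is at about (600,270) px, turned 5.7°. Next I pick up barrel B.

Request:
{"method": "jog_arm", "body": {"plan": [[-0.0005,0.0355,0,0,1],[0,0.036,0,0,1],[0,0,-0.03,0,1],[0,0,-0.035,0,1],[0,0,-0.035,0,1],[0,0,-0.03,0,1],[0,0,-0.0155,0,1],[0,0,-0.007,0,1],[0,0,0,0,1],[0,0,0,0,-1],[0,0,0,0,-1],[0,0,0,0,-1],[0,0,0,0,-1],[0,0,0,0,-1],[0,0,0,0,-1],[0,0,0.02,0,-1],[0,0,0.035,0,-1],[0,0,0.035,0,-1],[0,0,0.035,0,-1],[0,0,0.035,0,-1]]}}

```text
time: 14.33
tcp_pos: [0.471, 0.3005, 0.3403]
orientation: [2.219, 2.224, 0.002]
force: [1.5, 0.1, -0.6]
grip_width: 0.529
finger_force: 61.4
```

Request:
{"method": "jog_arm", "body": {"plan": [[0.0122,-0.0367,0,0,-1],[0.0122,-0.0367,0,0,-1],[0.0122,-0.0367,0,0,-1],[0.0122,-0.0367,0,0,-1],[0.0122,-0.0367,0,0,-1],[0.0122,-0.0367,0,0,-1],[0.0122,-0.0367,0,0,-1],[0.0122,-0.0367,0,0,-1],[0.0122,-0.0367,0,0,-1],[0.0122,-0.0367,0,0,-1],[0.0122,-0.0367,0,0,-1],[0.0122,-0.0367,0,0,-1],[0.0122,-0.0367,0,0,-1],[0,0,0,0,-1],[0,0,-0.03,0,-1],[0,0,-0.03,0,-1],[0,0,-0.02,0,-1],[0,0,0,0,-1],[0,0,0,0,-1]]}}

```text
time: 15.92
tcp_pos: [0.6295, -0.1761, 0.2574]
orientation: [-2.217, -2.223, 0.001]
force: [-0.0, 0.5, 0.1]
grip_width: 0.525
finger_force: 61.4
```

```bash
python3 - <<'E'
from h import *
W,s=look("w8",1.4)
E
```

```text
t 15.9667 tcp [ 0.6303 -0.1764  0.2588] closedir 0.0024 q [-0.38  0.58  1.53 -0.    1.03 -0.38] F [0.4 0.8 0.3]
cam [[1.0, 0.003, -0.003, 0.63], [0.002, -0.957, -0.291, -0.102], [-0.003, 0.291, -0.957, 0.227], [0.0, 0.0, 0.0, 1.0]]
```

Request:
{"method": "jog_arm", "body": {"plan": [[0,-0.001,-0.02,0,-1],[0,0,-0.02,0,-1],[0,0,-0.015,0,-1],[0,0,-0.008,0,-1],[0,0,-0.0045,0,-1],[0,0,0,0,-1],[0,0,0,0,0.6],[0,0,0,0,0.6],[0,0,0,0,0.6],[0,0,0.02,0,0.8],[0,0,0.03,0,1],[0,0,0.035,0,1],[0,0,0.035,0,1],[0,-0.02,0.02,0,1],[0,-0.04,0,0,1],[0,-0.02,0,0,1],[0,0,0,0,1],[0,0,0,0,1]]}}

```text
time: 17.47
tcp_pos: [0.6298, -0.2586, 0.3306]
orientation: [2.221, 2.221, 0.001]
force: [0.5, 0.3, -0.1]
grip_width: 0.999
finger_force: 0.0
```

```bash
python3 - <<'E'
from h import *
W,s=look("w9",1.4)
P=rect(W,(.630,-.256),.035,.044,.07)
P=rect(W,(.630,-.177),.035,.044,.07)
P=rect(W,(.461,-.164),.03,.028,.07)
E
```

```text
t 17.5167 tcp [ 0.6297 -0.2575  0.3302] closedir 0.0011 q [-0.49  0.54  1.4   0.    1.2  -0.49] F [-0.3  0.7 -0.6]
cam [[1.0, 0.0, -0.001, 0.63], [-0.0, -0.957, -0.292, -0.184], [-0.001, 0.292, -0.957, 0.3], [0.0, 0.0, 0.0, 1.0]]
(0.63, -0.256) 1467 z [0.0466 0.0523 0.0537] mean [ 0.6307 -0.2579] rect [ 630.5 -258.2] [45.2 45.4] 0.8 circ [ 630.8 -258.3] 23.1
(0.63, -0.177) 1778 z [0.0507 0.0525 0.0538] mean [ 0.6314 -0.1783] rect [ 631.2 -179.1] [44.5 44.9] 0.7 circ [ 631.2 -179. ] 22.8
(0.461, -0.164) 933 z [0.0294 0.0339 0.0356] mean [ 0.463  -0.1645] rect [ 461.8 -164.2] [25.8 27.4] 89.1 circ [ 461.3 -164.1] 14.3
```

View pics/w9.png

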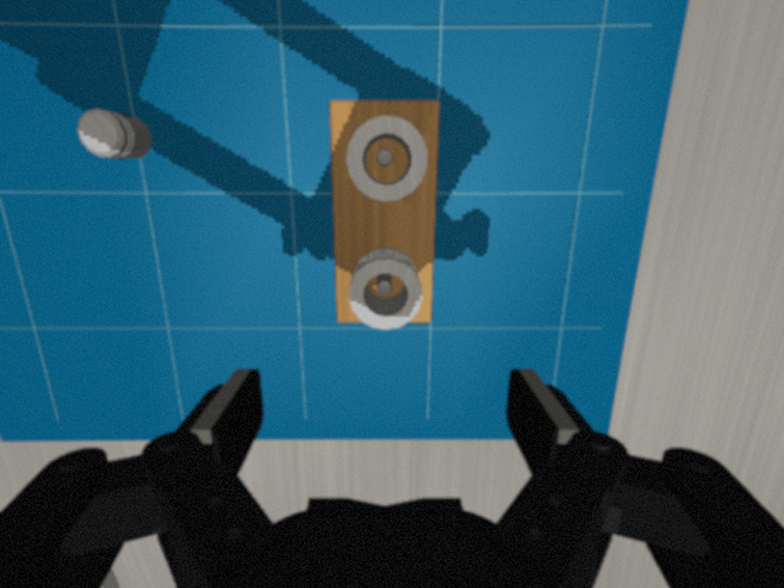

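Both barrels sit around their posts, at (386,157) and (386,290) px. Next is piston A, at (103,132) px.

Request:
{"method": "jog_arm", "body": {"plan": [[-0.0281,0.0157,0,0,1],[-0.0281,0.0157,0,0,1],[-0.0281,0.0157,0,0,1],[-0.0281,0.0157,0,0,1],[-0.0281,0.0157,0,0,1],[-0.0281,0.0157,0,0,1],[0,0,-0.03,0,1],[0,0,-0.035,0,1],[0,0,-0.035,0,1],[0,0,-0.03,0,1],[0,0,-0.015,0,1],[0,0,-0.007,0,1],[0,0,0,0,1],[0,0,0,0,-1],[0,0,0,0,-1],[0,0,0,0,-1],[0,0,0,0,-1],[0,0,0,0,-1],[0,0,0,0,-1],[0,0,0,0,-1]], "grip_force": 40}}

```text
time: 19.18
tcp_pos: [0.4618, -0.1635, 0.1792]
orientation: [2.218, 2.223, 0.001]
force: [-0.7, 1.3, 7.2]
grip_width: 0.301
finger_force: 38.9
```

Request:
{"method": "jog_arm", "body": {"plan": [[0,0,0.02,0,-1],[0,0,0.035,0,-1],[0,0,0.035,0,-1],[0,0,0,0,-1]]}}

```text
time: 19.52
tcp_pos: [0.4635, -0.1643, 0.2738]
orientation: [2.212, 2.217, 0.005]
force: [1.2, -0.6, -0.3]
grip_width: 0.303
finger_force: 39.5
```

Request:
{"method": "jog_arm", "body": {"plan": [[0.0164,0.0363,0,0.01,-1],[0.0164,0.0363,0,0.01,-1],[0.0164,0.0363,0,0.01,-1],[0.0164,0.0363,0,0.01,-1],[0.0164,0.0363,0,0.01,-1],[0.0164,0.0363,0,0.01,-1],[0.0164,0.0363,0,0.01,-1],[0.0164,0.0363,0,0.01,-1],[0.0164,0.0363,0,0.01,-1],[0.0164,0.0363,0,0.01,-1],[0,0,0,0,-1],[0,0,-0.03,0,-1],[0,0,-0.02,0,-1],[0,0,0,0,-1],[0,0,0,0,-1]]}}

```text
time: 20.77
tcp_pos: [0.6245, 0.1994, 0.2171]
orientation: [-2.104, -2.33, 0.004]
force: [-0.6, -0.3, 0.2]
grip_width: 0.304
finger_force: 39.6
```

```bash
python3 - <<'E'
from h import *
W,s=look("w10",1.4)
P=rect(W,(.622,.233),.09,.012,.02)
E
```

```text
t 20.8167 tcp [0.6253 0.1994 0.2184] closedir 0.1018 q [0.2  0.63 1.55 0.   0.96 0.1 ] F [ 0.6  0.9 -0.2]
cam [[0.995, 0.099, 0.025, 0.617], [0.102, -0.951, -0.291, 0.273], [-0.005, 0.292, -0.956, 0.187], [0.0, 0.0, 0.0, 1.0]]
(0.622, 0.233) 4563 z [0.0123 0.0142 0.0156] mean [0.6207 0.2511] rect [622.2 230.6] [ 96.7 132.1] 6.0 circ [622.3 230.9] 80.9
```

View pics/w10.png

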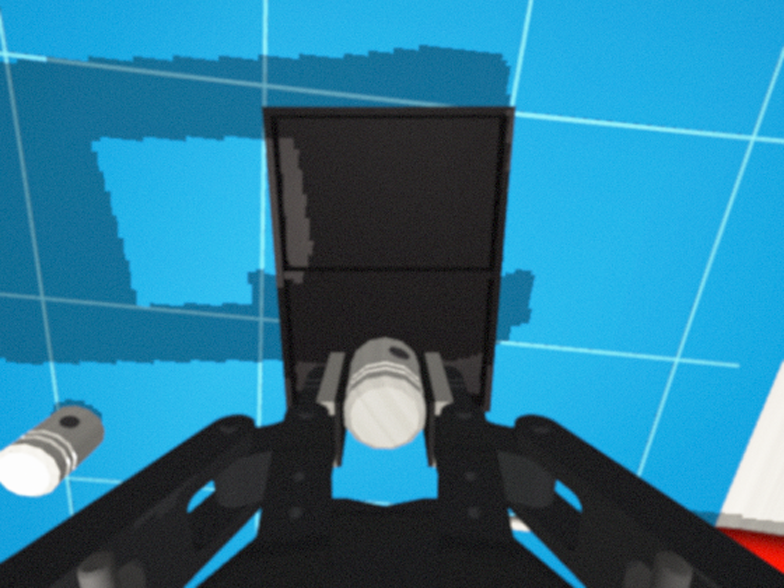

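Piston A is upright at (385,390) px over the near bay. I lower it and let go with a small opening.

Request:
{"method": "jog_arm", "body": {"plan": [[0,0,-0.015,0,-1],[0,0,-0.012,0,-1],[0,0,-0.006,0,-1],[0,0,-0.0025,0,-1],[0,0,0,0,-1],[0,0,0,0,-1],[0,0,0,0,-0.1],[0,0,0,0,0.05],[0,0,0,0,0.05],[0,0,0,0,0.05],[0,0,0.01,0,0.05],[0,0,0.02,0,0.05],[0,0,0.03,0,0.05],[0,0,0.035,0,1],[0,0,0.03,0,1],[0,0,0.025,0,1]]}}

```text
time: 22.15
tcp_pos: [0.6256, 0.1998, 0.3361]
orientation: [2.104, 2.331, 0.003]
force: [0.9, -0.3, -1.2]
grip_width: 0.922
finger_force: 0.0
```

Request:
{"method": "jog_arm", "body": {"plan": [[-0.0253,-0.0198,0,-0.0167,1],[-0.0253,-0.0198,0,-0.0167,1],[-0.0253,-0.0198,0,-0.0167,1],[-0.0253,-0.0198,0,-0.0167,1],[-0.0253,-0.0198,0,-0.0167,1],[-0.0253,-0.0198,0,-0.0167,1],[0,0,0,0,1],[0,0,0,0,1],[0,0,0,0,1]]}}

```text
time: 22.9
tcp_pos: [0.4743, 0.081, 0.3336]
orientation: [2.219, 2.222, 0.003]
force: [0.4, 0.5, 0.1]
grip_width: 0.997
finger_force: 0.0
```

```bash
python3 - <<'E'
from h import *
W,s=look("w11",1.4)
P=rect(W,(.4735,.132),.03,.028,.07)
P=rect(W,(.6253,.1986),.03,.028,.07)
E
```

```text
t 22.95 tcp [0.4748 0.0812 0.3335] closedir 0.0022 q [0.03 0.27 1.85 0.   1.02 0.02] F [-0.5 -0.7  0.2]
cam [[1.0, 0.001, 0.001, 0.475], [0.001, -0.957, -0.291, 0.155], [0.001, 0.291, -0.957, 0.303], [0.0, 0.0, 0.0, 1.0]]
(0.4735, 0.132) 701 z [0.0311 0.0337 0.0352] mean [0.4734 0.131 ] rect [473.4 130.7] [25.9 26.3] 8.3 circ [473.4 130.7] 13.4
(0.6253, 0.1986) 1056 z [0.03   0.0363 0.038 ] mean [0.6234 0.1983] rect [625.3 198.5] [26.8 26.5] 58.6 circ [624.9 198.4] 14.1
```

Request:
{"method": "jog_arm", "body": {"plan": [[-0.0004,0.0249,0,0,1],[-0.0004,0.0248,0,0,1],[0,0,-0.03,0,1],[0,0,-0.035,0,1],[0,0,-0.035,0,1],[0,0,-0.03,0,1],[0,0,-0.015,0,1],[0,0,-0.007,0,1],[0,0,0,0,1],[0,0,0,0,-1],[0,0,0,0,-1],[0,0,0,0,-1],[0,0,0,0,-1],[0,0,0,0,-1],[0,0,0,0,-1],[0,0,0,0,-1],[0,0,0.02,0,-1],[0,0,0.035,0,-1],[0,0,0.035,0,-1],[0,0,0,0,-1]]}}

```text
time: 24.62
tcp_pos: [0.4751, 0.1309, 0.2764]
orientation: [2.215, 2.219, 0.012]
force: [1.3, 0.9, -0.2]
grip_width: 0.302
finger_force: 39.5
```

Request:
{"method": "jog_arm", "body": {"plan": [[0.0208,0.0187,0,0.0143,-1],[0.0208,0.0187,0,0.0143,-1],[0.0208,0.0187,0,0.0143,-1],[0.0208,0.0187,0,0.0143,-1],[0.0208,0.0187,0,0.0143,-1],[0.0208,0.0187,0,0.0143,-1],[0.0208,0.019,0,0.0143,-1],[0,0,0,0,-1],[0,0,-0.03,0,-1],[0,0,-0.025,0,-1],[0,0,-0.015,0,-1],[0,0,-0.01,0,-1],[0,0,0,0,-1],[0,0,-0.005,0,-1],[0,0,0,0,-1],[0,0,0,0,-1]]}}

```text
time: 25.95
tcp_pos: [0.6188, 0.2619, 0.1867]
orientation: [2.105, 2.331, 0.002]
force: [-0.2, 0.9, 0.0]
grip_width: 0.302
finger_force: 39.6
```

Request:
{"method": "jog_arm", "body": {"plan": [[0,0,-0.001,0,-1],[0,0,0,0,-1],[0,0,0,0,-0.1],[0,0,0,0,0.05],[0,0,0,0,0.05],[0,0,0,0,0.05],[0,0,0.01,0,0.05],[0,0,0.02,0,0.05],[0,0,0.03,0,0.05],[0,0,0.035,0,1],[0,-0.03,0.03,0,1],[0,-0.04,0.025,0,1],[0,-0.02,0,0,1],[0,0,0,0,1],[0,0,0,0,1]]}}

```text
time: 27.2
tcp_pos: [0.6184, 0.1761, 0.3323]
orientation: [2.108, 2.329, 0.002]
force: [-1.0, 0.4, 0.7]
grip_width: 0.998
finger_force: 0.0
```

```bash
python3 - <<'E'
from h import *
W,s=look("w12",1.4)
P=rect(W,(.6189,.2622),.03,.028,.07)
P=rect(W,(.6253,.1986),.03,.028,.07)
s=bot.snapshot("side"); save(s,"side1.png",k=1.42)
E
```

```text
t 27.25 tcp [0.6182 0.177  0.3316] closedir 0.101 q [0.17 0.49 1.49 0.   1.16 0.07] F [ 0.7 -0.  -0.3]
cam [[0.995, 0.095, 0.028, 0.611], [0.099, -0.952, -0.29, 0.25], [-0.001, 0.291, -0.957, 0.302], [0.0, 0.0, 0.0, 1.0]]
(0.6189, 0.2622) 806 z [0.0343 0.0368 0.0383] mean [0.6188 0.2618] rect [619.1 261.9] [25.4 25.7] 5.5 circ [618.9 261.8] 13.3
(0.6253, 0.1986) 674 z [0.0336 0.0367 0.0383] mean [0.6257 0.2   ] rect [626.1 199.3] [25.6 26.2] 5.8 circ [625.8 199. ] 13.5
```

View pics/w12.png

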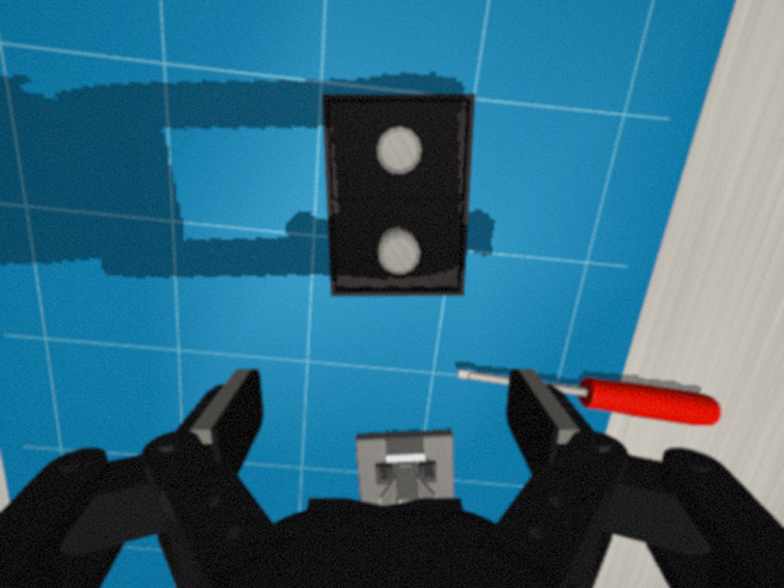

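View pics/side1.png

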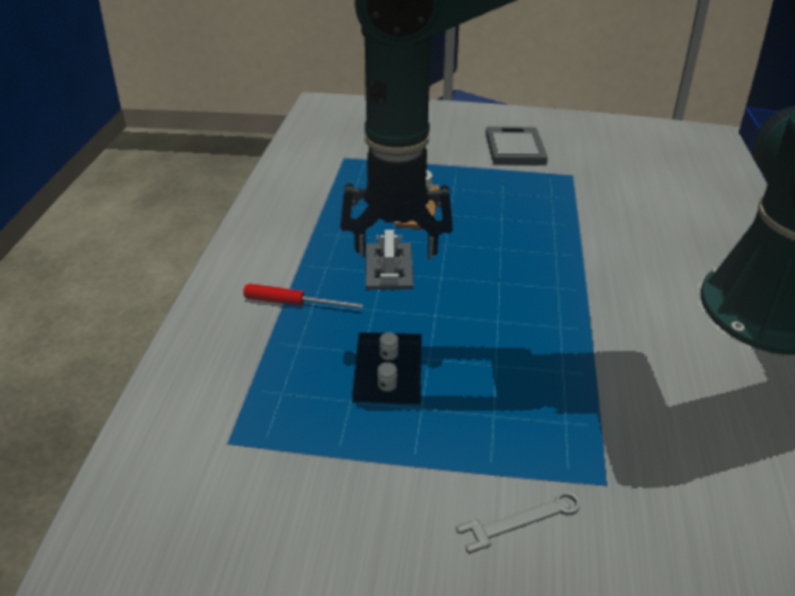

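Both pistons stand in their bays, at (398,150) and (398,250) px in the wrist view, with tops at 37 mm. In the side view the cover is still in the rack at (390,250) px, and the screwdriver and wrench have not moved. I am handing in.

```bash
python3 -c "
from bench import bot
print(bot.hand_in())"
```

```text
the job is handed in; nothing more can be done
None
```

The job is handed in: both cylinders are over their posts, both pistons stand in their bays, the cover is fully home in the rack, and the tools lie untouched; the hand-in call returned no verdict.

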